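# Load a spice jar through the sprung gate of a jar lane

## Task

Put the red-capped spice jar away in the wooden jar lane: keeping it upright on the counter, push it in through the sprung two-leaf gate (the jar itself pushes the leaves open, do not lift it over or hold them open with the fingers) and on until it beds into the sprung rubber cushion somewhere behind, pressing it home gently but firmly with about 8 newtons for a moment, never more than 14. Let go and leave it standing against the cushion with the gate swung shut behind it, and leave the green-labelled jar and the salt shaker standing where they are.

Things in the scene. Friction and masses are not known exactly. Their poses are not given: they have to be found in the camera images.
- red_jar: Spice jar with red cap, 46 mm diameter, 97 mm tall, about 0.1 to 0.2 kg; origin at the centre of its underside, z up along the jar. Hold it by its upper part, fingertips 55 mm or more above the counter so that they pass over the lane; with one finger behind it and one before it (jaws closing along the lane) it does not pivot while pushed. A planter hangs above the counter's far right: stay low there.
- green_jar: Bystander: spice jar with white cap and green label, 41 mm diameter, 99 mm tall; origin at the centre of its underside.
- salt_shaker: Bystander: glass salt shaker, 44 mm diameter, 90 mm tall; origin at the centre of its underside.
- lane: Open-topped wooden lane fixed on the counter, without a floor: the jar slides on the counter. Origin on the counter, in the gate, midway between its two hinges; x runs along the lane, inward, z up. Straight walls 45 mm high, 54 mm apart inside, 78 mm over the outside, from x = -18 to +164 mm. Nothing of the lane or back stop stands higher than 54 mm.
- mouth (a point): Point on the counter on the lane's centre line at lane x = -45 mm, in the flared mouth (about 90 mm wide inside at its outer end, lane x = -55 mm): a good place to set the jar down before pushing; the jar does not yet touch the gate there.
- gate_top (a point): Middle of the gate, at the top edge of its leaves, 41 mm above the counter, lane x = 0. The two aluminium leaves meet here, are 29 mm long and 4 mm thick, and open inward only (to lane +x), giving way at about 1 to 3 N each; they can swing shut behind the jar once its centre is past lane x = +46 mm.
- back_stop: Adjustable stop inside the lane's far end; this frame equals the lane's and does not tell its setting. A rubber cushion (40 mm wide, 20 to 52 mm above the counter) on a damped spring of 1.2 N/mm, 12 mm travel, faces the gate from a clamped black carriage. The carriage is clamped differently each time and is not measured.
- stop_zone (a point): Point on the counter on the lane's centre line at lane x = +72.5 mm: middle of the zone in which the jar's centre stands when its front first meets the cushion. The true spot is anywhere within 17.5 mm either way of this along the lane (lane x = +55 to +90 mm) and must be found by feel.
- leaf_left (a joint): Gate leaf on the lane's +y side: 0 rad = shut, grows to 1.5 rad as it swings inward; sprung shut.
- leaf_right (a joint): Gate leaf on the lane's -y side: 0 rad = shut, grows to 1.5 rad as it swings inward; sprung shut.
There are look-alikes about, which are no part of the job. What is shaped like the back_stop but purple is not meant.

How it is judged:
By the outcome, as a careful person would: the job done as asked, in the order asked, and still so for the second after the job is handed in, with the robot touching nothing.
It also fails if it takes over 72 s, if anything falls off the work surface, if the arm or the gripper's body presses on something with over 40 N, if the wrist force passes 120 N, or if a joint passes its speed limit or range.

## Robot

A 6-joint arm with a two-finger parallel gripper is mounted at the origin on the work surface; the furniture and walls round the work are solid. World frame = base frame: x ahead of the robot, y to its left, z up, the work surface at z = 0. Lengths are in m, angles in degrees, forces in N, time in s.
With the tool pointing down it reaches from about 0.3 to 0.75 m from the base axis. Payload 8.5 kg.
Tool frame: the origin (TCP) lies between the finger pads; the fingertips stand 19 mm ahead of it and the grasp point (between the pads) is the TCP; z points along the fingers, y is the line along which they close (so a half turn about z gives the same grasp; the last joint's range is limited). The gripper opens to 85 mm and grips with 20 to 120 N. Pads are 22 mm wide; open, the fingers measure 114 mm over their backs; the gripper's body (76 mm by 85 mm) begins 54 mm behind the grasp point. The pads swing forward as they close: fully open they stand 13 mm farther back than shut.
Start: joints at [53.784, 21.807, 74.336, -0, 83.858, -12.336], TCP at [0.223, 0.503, 0.25] pointing down, gripper open.
Joint ranges: [-178.18, 178.18], [-50.72, 133.34], [12.68, 142.11], [-81.47, 261.47], [9.98, 163.14], [-165.26, 165.26]. Speed limits (degrees/s): [136.94, 136.94, 180, 180, 180, 180].

## Interface

Orientations are given as a 3x3 rotation matrix whose columns are the frame's x, y, z axes.
In Python, from rig import env, optics gives the robot as it stands.
- The arm moves only by the tool arm_command, never from a script. Its argument "commands" is one flat list of numbers, 7 for each row, row after row: the closure, from -1 (fully open) to 1 (shut), so that 0 is half open, then the shift along the tool's x, y, z as a fraction of full scale, then the turn, a rotation vector about the tool's x, y, z as a fraction of full scale. A call has 1 to 12 rows; each row is the pose to reach, as a shift and turn from the pose commanded when the call began, along the tool's axes at that moment; what a row does not reach only later rows make up. Full scale, the value 1, is 500 mm for a shift and 120 degrees for a turn. A row lasts 1/12 s, in which the tool goes at most 41.7 mm and 7.16 degrees, less where a joint would pass 70% of its speed; a pose out of reach is approached as far as the arm can. A call with a number of a shift or a turn outside -1 to 1 is refused whole. A call with a gripper value outside its range is refused whole. The fingers move at their own pace and stop on an object; "newtons" is the grip in N (left out, the last holds). Time passes only in rows, so rows that repeat a pose let the fingers close. It gives the time, the measured TCP pose, the force, the opening and the grip force at its end, in the units of the state.
- env.observe(): the state, without advancing time (a new reading comes with each control period).
- optics.get_image(name): name is "scene" or "top"; returns a dict with "image" (400x640x3 uint8, red, green, blue), "intrinsics" (3x3 intrinsics, pixels), "origin" and "orientation" of the camera in the world. Camera axes: x right, y down, z forward; pixel columns grow to the right and rows downward; lengths in m; the calibration is good to about 2 mm. A picture is of the moment at which its call begins. There is no depth.
- env.close_job(): hands the job in; it is judged then, once.
The state is a dict: "time_s": time; "q": joint angles; "qvel": joint speeds; "joint_efforts": joint torques, N m; "position": TCP position; "tool_rot": TCP orientation; "ft_force": force on the tool from outside, world axes, zero at the start; "wrist_torque": the same for the moment, N m; "grip_width": finger opening in m; "gripper_force": force on a finger pad.
Only numpy, scipy, OpenCV 4.12 (cv2) and the standard library are available. Lean on these libraries where they do the work, as an engineer would, in place of code of your own. Each camera call takes 0.05 s, during which the arm holds its last target. There are 200 camera calls.

## Working session

There is one attempt and no reset: what is moved stays moved. The work goes in short steps, Python scripts to look and compute and a tool call to move; the robot and the scene stay as the last step left them, time stands still between calls to the robot, and variables do not carry over. Pictures are saved under pics/ and viewed, at most 10 in all, crops included, and the job is handed in when it is done.

Besides the shell and the picture viewer there is one more tool, called after "Request:" by a JSON object that holds its "name" and its "arguments". arm_command: Moves the arm, as the interface text tells. Shift numbers are shares of 500 mm and turn numbers shares of 120 degrees, none past 1 either way. Its arguments: {"type":"object","properties":{"commands":{"type":"array","items":{"type":"number"}},"newtons":{"type":"number"}},"required":["commands"]}

```bash
mkdir -p pics; python3 - <<'E'
from rig import env,optics
import cv2,pickle
s=env.observe();print(s)
for n in("scene","top"):
    d=optics.get_image(n);pickle.dump(d,open(f"pics/{n}.pkl","wb"))
    cv2.imwrite(f"pics/{n}1.png",d["image"][:,:,::-1]);print(n,d["intrinsics"],d["origin"],d["orientation"])
E
```

```text
{'time_s': 0.0, 'q': array([ 5.37843000e+01,  2.18399527e+01,  7.43866589e+01,  3.15218652e-03,
        8.38585720e+01, -1.23340573e+01]), 'qvel': array([ 0.03706836, -0.00914697, -0.00408824, -0.09002185,  0.00790186,
       -0.03161619]), 'joint_efforts': array([-3.94280971e-03, -4.48456013e+01, -2.31277907e+01, -3.34444185e-04,
        4.76385903e-03, -3.48248555e-06]), 'position': array([0.22247279, 0.50269175, 0.24971027]), 'tool_rot': array([[-9.14381143e-01,  4.04853399e-01, -9.22534137e-04],
       [ 4.04854280e-01,  9.14380473e-01, -1.16717600e-03],
       [ 3.71012031e-04, -1.44073562e-03, -9.99998893e-01]]), 'ft_force': array([ 1.28148488, -0.61572439,  0.18528546]), 'wrist_torque': array([ 0.02934477, -0.02890392,  0.00264108]), 'gripper_force': 0.0, 'grip_width': 0.08537172544025563}
scene [[365.82605592   0.         319.63564434]
 [  0.         365.82605592 204.96711366]
 [  0.           0.           1.        ]] [-0.45508941 -0.30941545  0.52652873] [[ 0.15966043 -0.50175566  0.85014693]
 [-0.98698715 -0.09780117  0.12763735]
 [ 0.0191026  -0.85946273 -0.51084137]]
top [[479.54153408   0.         328.39267813]
 [  0.         479.54153408 202.5522315 ]
 [  0.           0.           1.        ]] [ 0.20438098 -0.17233347  1.21628506] [[ 0.02565562 -0.99186661  0.12466923]
 [-0.99943851 -0.02813796 -0.01819122]
 [ 0.0215512  -0.12413252 -0.99203158]]
```

View pics/scene1.png

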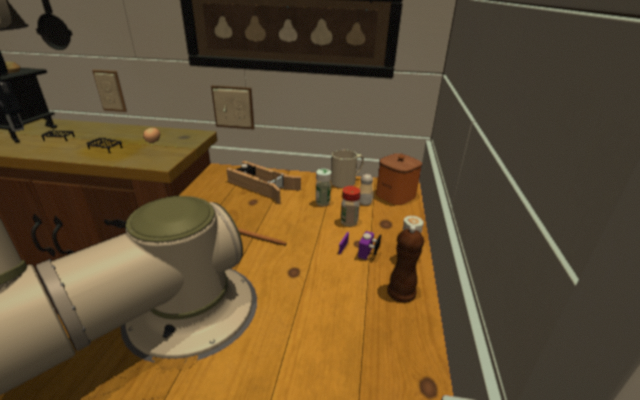

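View pics/top1.png

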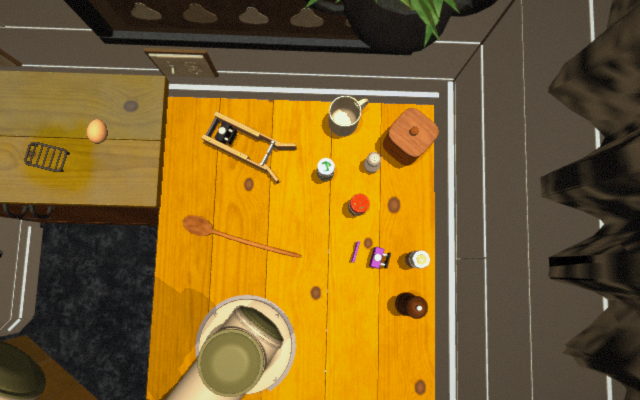

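The top view shows the red jar at (359,204), the green jar at (326,169), the salt shaker at (373,161) and the lane around (245,145). The lane's mouth faces right, its gate is near (267,152), and the back stop is at the left end, near (225,131).

```bash
python3 - <<'E'
import cv2
im=cv2.imread("pics/top1.png")
cv2.imwrite("pics/c1.png",cv2.resize(im[100:220,195:395],None,fx=4,fy=4,interpolation=cv2.INTER_CUBIC))
E
```

```text
(no output)
```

View pics/c1.png

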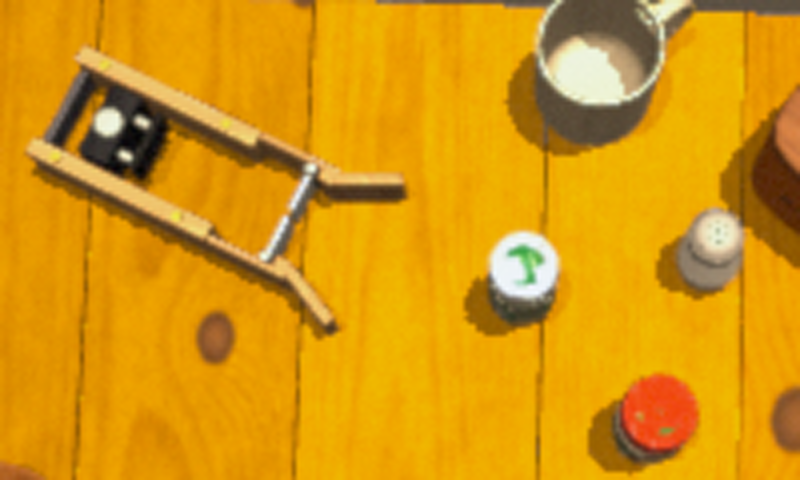

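The crop shows the gate hinges at about (311,170) and (267,258), and the far wall ends at about (81,55) and (33,150). The red cap is centred at (660,411), the green cap at (524,262) and the salt top at (717,232).

```bash
cat > h.py <<'E'
import numpy as np,pickle
def ray(d,u,v,z):
    r=d["orientation"]@np.linalg.inv(d["intrinsics"])@[u,v,1]
    o=d["origin"];return (o+r*(z-o[2])/r[2])
def crop(d,x,y,z,x0=195,y0=100,f=4): return ray(d,x0+(x+.5)/f-.5,y0+(y+.5)/f-.5,z)
E
python3 - <<'E'
from h import *
d=pickle.load(open("pics/top.pkl","rb"))
P={k:crop(d,*v)[:2] for k,v in dict(hR=(311,170,.041),hL=(267,258,.041),eR=(81,55,.045),eL=(33,150,.045),red=(660,411,.097),green=(524,262,.099),salt=(717,232,.09),mug=(600,45,.09),tipR=(403,186,.045),tipL=(333,327,.045)).items()}
for k,v in P.items():print(k,v.round(4))
g=(P['hR']+P['hL'])/2;e=(P['eR']+P['eL'])/2
a=(e-g);L=np.linalg.norm(a);a/=L;t=P['hL']-P['hR']
print("gate",g,"end",e,"len",L,"dir",a,np.degrees(np.arctan2(a[1],a[0])),"hinge span",np.linalg.norm(t),np.degrees(np.arctan2(t[1],t[0])))
print("mouth",g-.045*a, "stop",g+.0725*a)
from rig import env
s=env.observe();R=s["tool_rot"]
print("red in tool",R.T@(np.r_[P['red'],.08]-s["position"]))
E
```

```text
hR [ 0.5005 -0.0497]
hL [ 0.4437 -0.0247]
eR [0.5688 0.0966]
eL [0.5069 0.123 ]
red [ 0.3476 -0.2664]
green [ 0.434 -0.184]
salt [ 0.4577 -0.2994]
mug [ 0.5712 -0.2266]
tipR [ 0.4911 -0.1078]
tipL [ 0.4007 -0.0677]
gate [ 0.47209464 -0.03722575] end [0.53783249 0.10976483] len 0.16102078674221576 dir [0.40825693 0.91286706] 65.90461495477372 hinge span 0.06212271944800785 156.22798870420507
mouth [ 0.45372308 -0.07830476] stop [0.50169327 0.02895712]
red in tool [-0.42576754 -0.65243653  0.17051623]
```

```bash
cat >> h.py <<'E'
def sh(*T):
    from rig import env
    s=env.observe();R=s["tool_rot"];p=s["position"]
    print("t",s["time_s"],"p",p.round(4),"F",s["ft_force"].round(2),"w",s["grip_width"],s["gripper_force"])
    for t in T:
        d=R.T@(np.array(t)-p);print(t,(d/.5).round(4),"rows",np.linalg.norm(d)/.0417)
E
python3 - <<'E'
from h import *
sh((.42,.1,.2),(.348,-.266,.2),(.348,-.266,.078))
E
```

```text
t 0.1 p [0.2225 0.5027 0.2498] F [-0.46  1.4   0.93] w 0.08548346247845887 0.0
(0.42, 0.1, 0.2) [-0.6872 -0.5764  0.1001] rows 10.821913086930328
(0.348, -0.266, 0.2) [-0.8519 -1.304   0.101 ] rows 18.716330809241157
(0.348, -0.266, 0.078) [-0.852  -1.3037  0.345 ] rows 19.127112744921853
```

Request:
{"name": "arm_command", "arguments": {"commands": [-1, -0.687, -0.576, 0.1, 0, 0, 0, -1, -0.687, -0.576, 0.1, 0, 0, 0, -1, -0.687, -0.576, 0.1, 0, 0, 0, -1, -0.687, -0.576, 0.1, 0, 0, 0, -1, -0.687, -0.576, 0.1, 0, 0, 0, -1, -0.687, -0.576, 0.1, 0, 0, 0, -1, -0.687, -0.576, 0.1, 0, 0, 0, -1, -0.687, -0.576, 0.1, 0, 0, 0, -1, -0.687, -0.576, 0.1, 0, 0, 0, -1, -0.687, -0.576, 0.1, 0, 0, 0, -1, -0.687, -0.576, 0.1, 0, 0, 0, -1, -0.687, -0.576, 0.1, 0, 0, 0], "newtons": 30}}

```text
time_s: 1.1
position: [0.4223, 0.096, 0.1995]
tool_rot: [[-0.912, 0.41, -0.0], [0.41, 0.912, -0.001], [-0.0, -0.001, -1.0]]
ft_force: [-0.2, 0.2, 0.3]
grip_width: 0.0854
gripper_force: 0.0
```

Request:
{"name": "arm_command", "arguments": {"commands": [-1, -0.165, -0.728, 0, 0, 0, 0, -1, -0.165, -0.728, 0, 0, 0, 0, -1, -0.165, -0.728, 0, 0, 0, 0, -1, -0.165, -0.728, 0, 0, 0, 0, -1, -0.165, -0.728, 0, 0, 0, 0, -1, -0.165, -0.728, 0, 0, 0, 0, -1, -0.165, -0.728, 0, 0, 0, 0, -1, -0.165, -0.728, 0, 0, 0, 0, -1, -0.165, -0.728, 0, 0, 0, 0, -1, -0.165, -0.728, 0, 0, 0, 0, -1, -0.165, -0.728, 0, 0, 0, 0, -1, -0.165, -0.728, 0, 0, 0, 0]}}

```text
time_s: 2.1
position: [0.3482, -0.2649, 0.2]
tool_rot: [[-0.914, 0.405, -0.001], [0.405, 0.914, 0.001], [0.001, 0.001, -1.0]]
ft_force: [-0.0, 0.3, 0.3]
grip_width: 0.0854
gripper_force: 0.0
```

```bash
python3 - <<'E'
from h import *
from rig import optics
import cv2
sh((.348,-.266,.2),(.348,-.266,.078))
d=optics.get_image("scene");pickle.dump(d,open("pics/scene2.pkl","wb"))
a=cv2.resize(d["image"][140:290,250:450,::-1],None,fx=3,fy=3)
d=optics.get_image("top");pickle.dump(d,open("pics/top2.pkl","wb"))
b=cv2.resize(d["image"][110:260,270:460,::-1],(570,450))[:, :]
cv2.imwrite("pics/a2.png",cv2.resize(np.hstack([a,b]),(800,308)))
E
```

```text
t 2.1 p [ 0.3482 -0.2649  0.2   ] F [-0.    0.35  0.33] w 0.08541129290381669 0.0
(0.348, -0.266, 0.2) [-0.0006 -0.0022  0.0001] rows 0.02780721110042351
(0.348, -0.266, 0.078) [-0.0009 -0.0025  0.2441] rows 2.9268753031093206
```

View pics/a2.png

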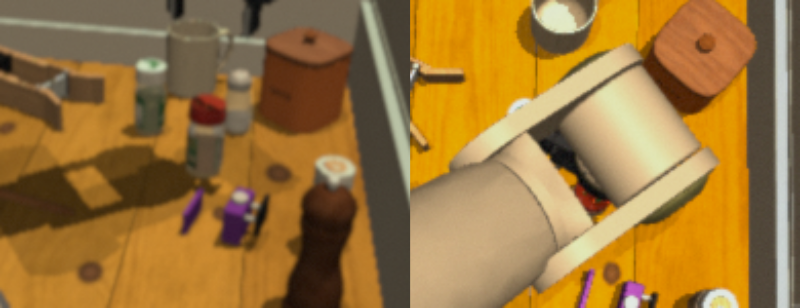

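The fingers hang above and either side of the red jar in the scene view. The arm hides the jar from the top camera. I'll check the jar position against the scene camera, then descend slowly.

```bash
python3 - <<'E'
from h import *
d=pickle.load(open("pics/scene2.pkl","rb"))
import cv2
im=d["image"][160:250,320:390].astype(int)
m=(im[...,0]>110)&(im[...,1]<60)
m=m.astype('uint8');n,l,st,c=cv2.connectedComponentsWithStats(m);i=1+st[1:,4].argmax();print(st[i],c[i]+[320,160])
for p in [(.348,-.266,.09),(.348,-.266,.097),(.348,-.266,.08)]:
    q=d["intrinsics"]@(d["orientation"].T@(np.array(p)-d["origin"]));print(p,q[:2]/q[2])
E
```

```text
[27 27 12  7 44] [353.31818182 189.47727273]
(0.348, -0.266, 0.09) [350.55955386 192.11274706]
(0.348, -0.266, 0.097) [350.73526935 189.63742833]
(0.348, -0.266, 0.08) [350.31091057 195.61540567]
```

Request:
{"name": "arm_command", "arguments": {"commands": [-1, 0, -0.002, 0.06, 0, 0, 0, -1, 0, -0.002, 0.12, 0, 0, 0, -1, 0, -0.002, 0.16, 0, 0, 0, -1, 0, -0.002, 0.16, 0, 0, 0]}}

```text
time_s: 2.53
position: [0.3471, -0.264, 0.1176]
tool_rot: [[-0.915, 0.403, -0.004], [0.403, 0.915, 0.005], [0.006, 0.003, -1.0]]
ft_force: [-0.2, 0.7, 0.1]
grip_width: 0.0853
gripper_force: 0.0
```

Request:
{"name": "arm_command", "arguments": {"commands": [-1, 0, 0, 0.04, 0, 0, 0, -1, 0, 0, 0.084, 0, 0, 0, -1, 0, 0, 0.084, 0, 0, 0, 1, 0, 0, 0.084, 0, 0, 0, 1, 0, 0, 0.084, 0, 0, 0, 1, 0, 0, 0.084, 0, 0, 0, 1, 0, 0, 0.084, 0, 0, 0, 1, 0, 0, 0.084, 0, 0, 0, 1, 0, 0, 0.084, 0, 0, 0, 1, 0, 0, 0.084, 0, 0, 0, 1, 0, 0, 0.084, 0, 0, 0, 1, 0, 0, 0.084, 0, 0, 0], "newtons": 30}}

```text
time_s: 3.53
position: [0.3483, -0.267, 0.0798]
tool_rot: [[-0.914, 0.405, 0.002], [0.405, 0.914, -0.002], [-0.003, -0.001, -1.0]]
ft_force: [-0.3, 1.6, 7.7]
grip_width: 0.0453
gripper_force: 29.6
```

```bash
python3 - <<'E'
from h import *
from rig import optics
import cv2
sh((.348,-.266,.148),(.348,-.12,.148),(.454,-.078,.148),(.454,-.078,.078))
d=optics.get_image("scene")
cv2.imwrite("pics/a3.png",cv2.resize(d["image"][120:240,220:420,::-1],None,fx=4,fy=4))
E
```

```text
t 3.5333 p [ 0.3483 -0.267   0.0798] F [-0.29  1.56  7.67] w 0.04526685257673896 29.58187993026513
(0.348, -0.266, 0.148) [ 0.0011  0.0014 -0.1365] rows 1.6363958871438262
(0.348, -0.12, 0.148) [ 0.1193  0.2685 -0.1371] rows 3.8870094271364315
(0.454, -0.078, 0.148) [-0.0406  0.4311 -0.1368] rows 5.444731281701079
(0.454, -0.078, 0.078) [-0.0402  0.4312  0.0032] rows 5.193244427602779
```

View pics/a3.png

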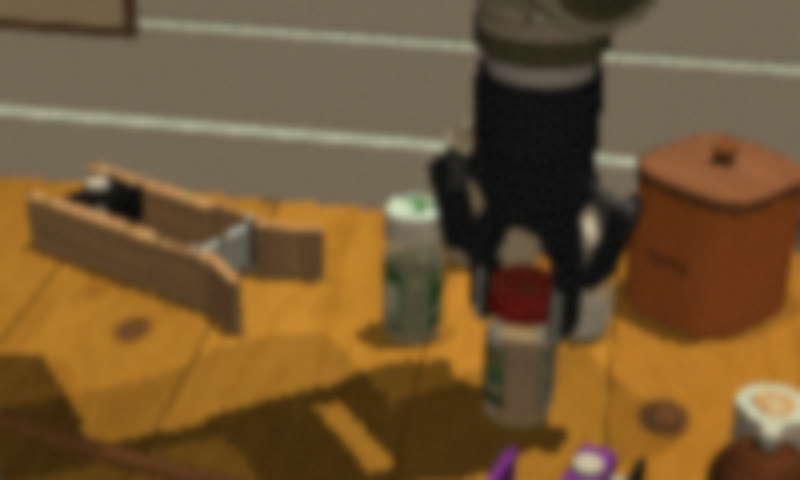

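The jar is gripped by its upper part, upright, at about (520,300) in the crop. I'll lift it, go round the green jar and hold above the mouth.

Request:
{"name": "arm_command", "arguments": {"commands": [1, 0, 0, -0.04, 0, 0, 0, 1, 0, 0, -0.09, 0, 0, 0, 1, 0, 0, -0.137, 0, 0, 0, 1, 0.03, 0.06, -0.137, 0, 0, 0, 1, 0.06, 0.13, -0.137, 0, 0, 0, 1, 0.09, 0.2, -0.137, 0, 0, 0, 1, 0.12, 0.268, -0.137, 0, 0, 0, 1, 0.07, 0.32, -0.137, 0, 0, 0, 1, 0.02, 0.37, -0.137, 0, 0, 0, 1, -0.02, 0.41, -0.137, 0, 0, 0, 1, -0.04, 0.431, -0.137, 0, 0, 0, 1, -0.04, 0.431, -0.137, 0, 0, 0]}}

```text
time_s: 4.58
position: [0.4555, -0.0767, 0.1475]
tool_rot: [[-0.915, 0.402, 0.002], [0.402, 0.915, -0.001], [-0.002, 0.0, -1.0]]
ft_force: [-1.1, -0.1, -1.2]
grip_width: 0.0449
gripper_force: 31.2
```

```bash
python3 - <<'E'
from h import *
from rig import optics
import cv2
sh((.454,-.078,.148),(.454,-.078,.078))
d=optics.get_image("scene");pickle.dump(d,open("pics/s4.pkl","wb"))
a=cv2.resize(d["image"][130:230,200:360,::-1],(640,400))
e=optics.get_image("top");pickle.dump(e,open("pics/t4.pkl","wb"))
b=cv2.resize(e["image"][100:200,195:355,::-1],(640,400))
cv2.imwrite("pics/a4.png",cv2.resize(np.vstack([a,b]),(480,600)))
E
```

```text
t 4.5833 p [ 0.4555 -0.0767  0.1475] F [-1.14 -0.09 -1.19] w 0.04491997025679176 31.244661907458067
(0.454, -0.078, 0.148) [ 0.0018 -0.0036 -0.001 ] rows 0.049437742946033356
(0.454, -0.078, 0.078) [ 0.0021 -0.0036  0.139 ] rows 1.666914839301364
```

View pics/a4.png

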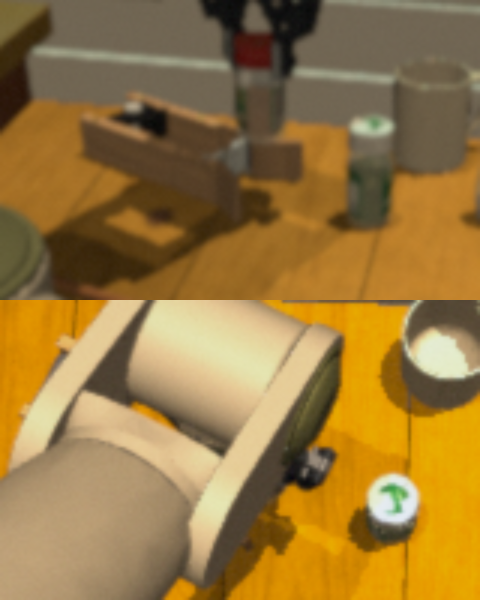

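The jar hangs just above the mouth, with the green jar clear. Lowering.

Request:
{"name": "arm_command", "arguments": {"commands": [1, 0.002, -0.003, 0.03, 0, 0, 0, 1, 0.002, -0.003, 0.06, 0, 0, 0, 1, 0.002, -0.003, 0.09, 0, 0, 0, 1, 0.002, -0.003, 0.11, 0, 0, 0, 1, 0.002, -0.003, 0.123, 0, 0, 0, 1, 0.002, -0.003, 0.128, 0, 0, 0, 1, 0.002, -0.003, 0.131, 0, 0, 0, 1, 0.002, -0.003, 0.133, 0, 0, 0, 1, 0.002, -0.003, 0.133, 0, 0, 0, 1, 0.002, -0.003, 0.133, 0, 0, 0]}}

```text
time_s: 5.52
position: [0.452, -0.0787, 0.0807]
tool_rot: [[-0.914, 0.405, 0.001], [0.405, 0.914, -0.0], [-0.001, 0.0, -1.0]]
ft_force: [-0.3, 0.1, -1.1]
grip_width: 0.0451
gripper_force: 31.2
```

Request:
{"name": "arm_command", "arguments": {"commands": [1, 0, 0, 0.001, 0, 0, 0, 1, 0, 0, 0.002, 0, 0, 0, 1, 0, 0, 0.002, 0, 0, 0]}}

```text
time_s: 5.77
position: [0.4521, -0.0787, 0.0798]
tool_rot: [[-0.914, 0.405, 0.001], [0.405, 0.914, -0.0], [-0.001, -0.0, -1.0]]
ft_force: [-0.3, -0.0, 4.9]
grip_width: 0.045
gripper_force: 31.7
```

```bash
python3 - <<'E'
from h import *
from rig import optics
import cv2
sh((.4537,-.0783,.08))
d=optics.get_image("scene");pickle.dump(d,open("pics/s5.pkl","wb"))
cv2.imwrite("pics/a5.png",cv2.resize(d["image"][130:220,210:330,::-1],(800,600),interpolation=cv2.INTER_CUBIC))
E
```

```text
t 5.7667 p [ 0.4521 -0.0787  0.0798] F [-0.29 -0.04  4.93] w 0.0449580134487751 31.689563061904856
(0.4537, -0.0783, 0.08) [-0.0026  0.0021 -0.0003] rows 0.040434472191900384
```

View pics/a5.png

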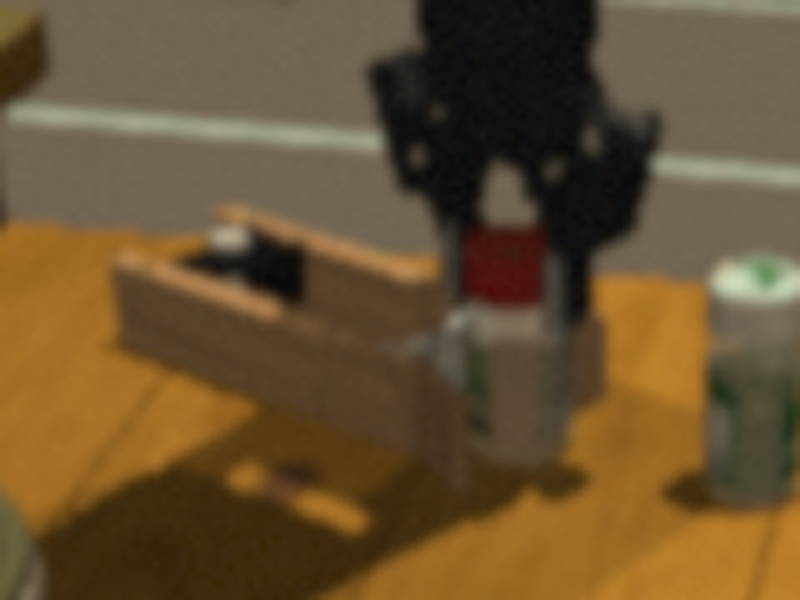

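The jar stands at the mouth, upright and touching the counter. I'll ease off the down-force a little, centre it and start pushing.

Request:
{"name": "arm_command", "arguments": {"commands": [1, -0.0026, 0, -0.001, 0, 0, 0, 1, -0.0026, 0.004, -0.001, 0, 0, 0, 1, -0.0026, 0.008, -0.001, 0, 0, 0, 1, -0.0026, 0.014, -0.001, 0, 0, 0, 1, -0.0026, 0.02, -0.001, 0, 0, 0, 1, -0.0026, 0.026, -0.001, 0, 0, 0, 1, -0.0026, 0.032, -0.001, 0, 0, 0, 1, -0.0026, 0.038, -0.001, 0, 0, 0, 1, -0.0026, 0.044, -0.001, 0, 0, 0, 1, -0.0026, 0.05, -0.001, 0, 0, 0, 1, -0.0026, 0.056, -0.001, 0, 0, 0, 1, -0.0026, 0.06, -0.001, 0, 0, 0]}}

```text
time_s: 6.82
position: [0.4652, -0.0517, 0.0798]
tool_rot: [[-0.915, 0.405, -0.0], [0.405, 0.915, -0.0], [0.0, -0.001, -1.0]]
ft_force: [-2.2, -4.1, 2.2]
grip_width: 0.0451
gripper_force: 31.4
```

Request:
{"name": "arm_command", "arguments": {"commands": [1, 0, 0.006, 0, 0, 0, 0, 1, 0, 0.012, 0, 0, 0, 0, 1, 0, 0.018, 0, 0, 0, 0, 1, 0, 0.024, 0, 0, 0, 0, 1, 0, 0.03, 0, 0, 0, 0, 1, 0, 0.036, 0, 0, 0, 0, 1, 0, 0.036, 0, 0, 0, 0]}}

```text
time_s: 7.4
position: [0.4727, -0.0353, 0.0799]
tool_rot: [[-0.915, 0.404, 0.0], [0.404, 0.915, -0.001], [-0.001, -0.001, -1.0]]
ft_force: [-1.1, -5.1, 1.2]
grip_width: 0.0452
gripper_force: 31.5
```

Request:
{"name": "arm_command", "arguments": {"commands": [1, 0, 0.007, 0, 0, 0, 0, 1, 0, 0.014, 0, 0, 0, 0, 1, 0, 0.021, 0, 0, 0, 0, 1, 0, 0.028, 0, 0, 0, 0, 1, 0, 0.035, 0, 0, 0, 0, 1, 0, 0.042, 0, 0, 0, 0, 1, 0, 0.049, 0, 0, 0, 0, 1, 0, 0.056, 0, 0, 0, 0, 1, 0, 0.063, 0, 0, 0, 0, 1, 0, 0.07, 0, 0, 0, 0, 1, 0, 0.076, 0, 0, 0, 0, 1, 0, 0.08, 0, 0, 0, 0]}}

```text
time_s: 8.4
position: [0.4894, 0.0017, 0.08]
tool_rot: [[-0.914, 0.405, 0.002], [0.405, 0.914, 0.0], [-0.002, 0.001, -1.0]]
ft_force: [1.4, -2.1, 0.5]
grip_width: 0.045
gripper_force: 31.5
```

Request:
{"name": "arm_command", "arguments": {"commands": [1, 0, 0.003, 0, 0, 0, 0, 1, 0, 0.006, 0, 0, 0, 0, 1, 0, 0.009, 0, 0, 0, 0, 1, 0, 0.012, 0, 0, 0, 0, 1, 0, 0.014, 0, 0, 0, 0, 1, 0, 0.014, 0, 0, 0, 0]}}

```text
time_s: 8.9
position: [0.4915, 0.0078, 0.0798]
tool_rot: [[-0.914, 0.405, -0.0], [0.405, 0.914, 0.0], [0.0, 0.0, -1.0]]
ft_force: [-0.2, -0.3, 2.1]
grip_width: 0.0451
gripper_force: 31.7
```

Request:
{"name": "arm_command", "arguments": {"commands": [1, 0, 0.003, 0, 0, 0, 0, 1, 0, 0.006, 0, 0, 0, 0, 1, 0, 0.009, 0, 0, 0, 0, 1, 0, 0.012, 0, 0, 0, 0, 1, 0, 0.012, 0, 0, 0, 0, 1, 0, 0.012, 0, 0, 0, 0]}}

```text
time_s: 9.4
position: [0.494, 0.0134, 0.0798]
tool_rot: [[-0.914, 0.405, 0.0], [0.405, 0.914, 0.0], [-0.0, 0.0, -1.0]]
ft_force: [-0.1, 0.0, 2.3]
grip_width: 0.0449
gripper_force: 31.7
```

Request:
{"name": "arm_command", "arguments": {"commands": [1, 0, 0.002, 0, 0, 0, 0, 1, 0, 0.004, 0, 0, 0, 0, 1, 0, 0.006, 0, 0, 0, 0, 1, 0, 0.006, 0, 0, 0, 0, 1, 0, 0.006, 0, 0, 0, 0]}}

```text
time_s: 9.82
position: [0.4952, 0.016, 0.0798]
tool_rot: [[-0.914, 0.405, 0.0], [0.405, 0.914, 0.0], [-0.0, 0.0, -1.0]]
ft_force: [-0.2, -0.6, 2.0]
grip_width: 0.0446
gripper_force: 31.7
```

Request:
{"name": "arm_command", "arguments": {"commands": [1, 0, 0.002, 0, 0, 0, 0, 1, 0, 0.004, 0, 0, 0, 0, 1, 0, 0.006, 0, 0, 0, 0, 1, 0, 0.006, 0, 0, 0, 0, 1, 0, 0.006, 0, 0, 0, 0]}}

```text
time_s: 10.23
position: [0.4964, 0.0188, 0.0798]
tool_rot: [[-0.914, 0.405, 0.0], [0.405, 0.914, 0.0], [-0.0, 0.0, -1.0]]
ft_force: [0.4, -0.7, 2.5]
grip_width: 0.045
gripper_force: 31.7
```

Request:
{"name": "arm_command", "arguments": {"commands": [1, 0, 0.002, 0, 0, 0, 0, 1, 0, 0.004, 0, 0, 0, 0, 1, 0, 0.006, 0, 0, 0, 0, 1, 0, 0.008, 0, 0, 0, 0, 1, 0, 0.008, 0, 0, 0, 0, 1, 0, 0.008, 0, 0, 0, 0]}}

```text
time_s: 10.73
position: [0.498, 0.0224, 0.0798]
tool_rot: [[-0.914, 0.405, 0.0], [0.405, 0.914, 0.0], [-0.0, 0.0, -1.0]]
ft_force: [-0.3, 0.7, 1.6]
grip_width: 0.0452
gripper_force: 31.7
```

Request:
{"name": "arm_command", "arguments": {"commands": [1, 0, 0.002, 0, 0, 0, 0, 1, 0, 0.004, 0, 0, 0, 0, 1, 0, 0.006, 0, 0, 0, 0, 1, 0, 0.008, 0, 0, 0, 0, 1, 0, 0.008, 0, 0, 0, 0, 1, 0, 0.008, 0, 0, 0, 0]}}

```text
time_s: 11.23
position: [0.4997, 0.0261, 0.0798]
tool_rot: [[-0.914, 0.405, 0.0], [0.405, 0.914, 0.0], [-0.0, 0.0, -1.0]]
ft_force: [-0.9, -0.3, 2.1]
grip_width: 0.0451
gripper_force: 31.7
```

Request:
{"name": "arm_command", "arguments": {"commands": [1, 0, 0.002, 0, 0, 0, 0, 1, 0, 0.004, 0, 0, 0, 0, 1, 0, 0.006, 0, 0, 0, 0, 1, 0, 0.008, 0, 0, 0, 0, 1, 0, 0.008, 0, 0, 0, 0, 1, 0, 0.008, 0, 0, 0, 0]}}

```text
time_s: 11.73
position: [0.5012, 0.0298, 0.0798]
tool_rot: [[-0.914, 0.405, 0.0], [0.405, 0.914, 0.0], [-0.0, 0.0, -1.0]]
ft_force: [0.3, -0.8, 2.4]
grip_width: 0.0447
gripper_force: 31.7
```

Request:
{"name": "arm_command", "arguments": {"commands": [1, 0, 0.002, 0, 0, 0, 0, 1, 0, 0.004, 0, 0, 0, 0, 1, 0, 0.006, 0, 0, 0, 0, 1, 0, 0.008, 0, 0, 0, 0, 1, 0, 0.008, 0, 0, 0, 0, 1, 0, 0.008, 0, 0, 0, 0]}}

```text
time_s: 12.23
position: [0.5028, 0.0332, 0.0798]
tool_rot: [[-0.914, 0.405, -0.0], [0.405, 0.914, -0.0], [-0.0, -0.0, -1.0]]
ft_force: [-1.9, -4.8, 2.7]
grip_width: 0.0447
gripper_force: 31.7
```

Request:
{"name": "arm_command", "arguments": {"commands": [1, 0, 0.001, 0, 0, 0, 0, 1, 0, 0.002, 0, 0, 0, 0, 1, 0, 0.003, 0, 0, 0, 0, 1, 0, 0.004, 0, 0, 0, 0, 1, 0, 0.004, 0, 0, 0, 0, 1, 0, 0.004, 0, 0, 0, 0, 1, 0, 0.004, 0, 0, 0, 0]}}

```text
time_s: 12.82
position: [0.5035, 0.0347, 0.0798]
tool_rot: [[-0.914, 0.405, -0.0], [0.405, 0.914, -0.001], [0.0, -0.001, -1.0]]
ft_force: [-2.1, -6.2, 3.2]
grip_width: 0.0448
gripper_force: 31.8
```

Request:
{"name": "arm_command", "arguments": {"commands": [1, 0, 0.001, 0, 0, 0, 0, 1, 0, 0.002, 0, 0, 0, 0, 1, 0, 0.003, 0, 0, 0, 0, 1, 0, 0.004, 0, 0, 0, 0, 1, 0, 0.004, 0, 0, 0, 0, 1, 0, 0.004, 0, 0, 0, 0, 1, 0, 0.004, 0, 0, 0, 0]}}

```text
time_s: 13.4
position: [0.5042, 0.0363, 0.0799]
tool_rot: [[-0.914, 0.405, -0.001], [0.405, 0.914, -0.001], [0.0, -0.001, -1.0]]
ft_force: [-2.9, -6.6, 4.6]
grip_width: 0.0452
gripper_force: 31.8
```

```bash
python3 - <<'E'
from rig import env,optics
import numpy as np
for i in range(5):
    s=env.observe();print(s["time_s"],s["position"].round(4),s["ft_force"].round(2),(s["tool_rot"].T@s["ft_force"]).round(2));optics.get_image("top")
E
```

```text
13.4 [0.5042 0.0363 0.0799] [-2.95 -6.61  4.6 ] [ 0.02 -7.24 -4.59]
13.45 [0.5042 0.0363 0.0799] [-3.35 -7.25  2.5 ] [ 0.12 -7.99 -2.49]
13.5 [0.5042 0.0363 0.0798] [-2.75 -7.73  2.48] [-0.61 -8.19 -2.47]
13.55 [0.5042 0.0363 0.0798] [-3.02 -7.52  3.23] [-0.29 -8.11 -3.22]
13.6 [0.5042 0.0363 0.0798] [-3.22 -7.97  3.75] [-0.28 -8.59 -3.74]
```

Request:
{"name": "arm_command", "arguments": {"commands": [1, 0, 0.001, 0, 0, 0, 0, 1, 0, 0.001, 0, 0, 0, 0, 1, 0, 0.001, 0, 0, 0, 0, 1, 0, 0.001, 0, 0, 0, 0, 1, 0, 0.001, 0, 0, 0, 0, 1, 0, 0.001, 0, 0, 0, 0, 1, 0, 0.001, 0, 0, 0, 0, 1, 0, 0.001, 0, 0, 0, 0]}}

```text
time_s: 14.32
position: [0.5044, 0.0367, 0.0799]
tool_rot: [[-0.914, 0.405, -0.001], [0.405, 0.914, -0.001], [0.0, -0.002, -1.0]]
ft_force: [-3.6, -7.7, 4.0]
grip_width: 0.045
gripper_force: 31.9
```

Request:
{"name": "arm_command", "arguments": {"commands": [1, 0, -0.001, 0, 0, 0, 0, 1, 0, -0.002, 0, 0, 0, 0, 1, 0, -0.003, 0, 0, 0, 0, 1, 0, -0.004, 0, 0, 0, 0, 1, 0, -0.005, 0, 0, 0, 0, 1, 0, -0.006, 0, 0, 0, 0, 1, 0, -0.007, 0, 0, 0, 0, 1, 0, -0.008, 0, 0, 0, 0, 1, 0, -0.008, 0, 0, 0, 0, 1, 0, -0.008, 0, 0, 0, 0]}}

```text
time_s: 15.15
position: [0.503, 0.0337, 0.0798]
tool_rot: [[-0.914, 0.405, -0.0], [0.405, 0.914, -0.0], [0.0, -0.0, -1.0]]
ft_force: [-1.5, -4.5, 2.5]
grip_width: 0.0449
gripper_force: 31.7
```

```bash
python3 - <<'E'
from rig import env,optics
for i in range(5):
    s=env.observe();print(s["time_s"],s["position"].round(4),(s["tool_rot"].T@s["ft_force"]).round(2));optics.get_image("top")
E
```

```text
15.15 [0.503  0.0337 0.0798] [-0.43 -4.78 -2.51]
15.2 [0.503  0.0337 0.0798] [-0.69 -4.23 -2.88]
15.25 [0.503  0.0337 0.0798] [-0.13 -4.56 -1.73]
15.3 [0.503  0.0337 0.0798] [-0.21 -4.4  -2.15]
15.35 [0.503  0.0337 0.0798] [-0.94 -4.52 -2.07]
```

Request:
{"name": "arm_command", "arguments": {"commands": [1, 0, -0.001, 0, 0, 0, 0, 1, 0, -0.002, 0, 0, 0, 0, 1, 0, -0.003, 0, 0, 0, 0, 1, 0, -0.004, 0, 0, 0, 0, 1, 0, -0.005, 0, 0, 0, 0, 1, 0, -0.005, 0, 0, 0, 0, 1, 0, -0.005, 0, 0, 0, 0]}}

```text
time_s: 15.98
position: [0.5021, 0.0316, 0.0798]
tool_rot: [[-0.914, 0.405, 0.0], [0.405, 0.914, 0.0], [-0.0, 0.0, -1.0]]
ft_force: [-0.2, -0.3, 1.8]
grip_width: 0.0451
gripper_force: 31.7
```

Request:
{"name": "arm_command", "arguments": {"commands": [-1, 0, 0, 0, 0, 0, 0, -1, 0, 0, 0, 0, 0, 0, -1, 0, 0, 0, 0, 0, 0, -1, 0, 0, 0, 0, 0, 0, -1, 0, 0, 0, 0, 0, 0, -1, 0, 0, 0, 0, 0, 0, -1, 0, 0, 0, 0, 0, 0, -1, 0, 0, 0, 0, 0, 0]}}

```text
time_s: 16.65
position: [0.502, 0.0314, 0.0798]
tool_rot: [[-0.914, 0.405, -0.0], [0.405, 0.914, 0.0], [0.0, 0.0, -1.0]]
ft_force: [-0.7, -0.6, -0.1]
grip_width: 0.0856
gripper_force: 0.0
```

Request:
{"name": "arm_command", "arguments": {"commands": [-1, 0, 0, -0.02, 0, 0, 0, -1, 0, 0, -0.05, 0, 0, 0, -1, 0, 0, -0.1, 0, 0, 0, -1, 0, 0, -0.15, 0, 0, 0, -1, 0, 0, -0.2, 0, 0, 0, -1, 0, 0, -0.25, 0, 0, 0, -1, 0, 0, -0.3, 0, 0, 0, -1, 0, 0, -0.3, 0, 0, 0]}}

```text
time_s: 17.32
position: [0.5035, 0.0312, 0.2344]
tool_rot: [[-0.914, 0.405, 0.008], [0.405, 0.914, -0.001], [-0.008, 0.002, -1.0]]
ft_force: [-0.2, -0.6, 0.8]
grip_width: 0.0853
gripper_force: 0.0
```

Request:
{"name": "arm_command", "arguments": {"commands": [-1, 0.15, 0.3, 0, 0, 0, 0, -1, 0.15, 0.3, 0, 0, 0, 0, -1, 0.15, 0.3, 0, 0, 0, 0, -1, 0.15, 0.3, 0, 0, 0, 0, -1, 0.15, 0.3, 0, 0, 0, 0, -1, 0.15, 0.3, 0, 0, 0, 0, -1, 0.15, 0.3, 0, 0, 0, 0]}}

```text
time_s: 17.9
position: [0.494, 0.1987, 0.2293]
tool_rot: [[-0.915, 0.404, -0.001], [0.404, 0.915, -0.001], [0.001, -0.001, -1.0]]
ft_force: [-0.2, -0.5, 0.1]
grip_width: 0.0856
gripper_force: 0.0
```

```bash
python3 - <<'E'
from rig import env,optics
import cv2,numpy as np
d=optics.get_image("scene")
a=cv2.resize(d["image"][130:220,200:380,::-1],(600,300),interpolation=cv2.INTER_CUBIC)
e=optics.get_image("top")
b=cv2.resize(e["image"][105:205,195:395,::-1],(600,300),interpolation=cv2.INTER_CUBIC)
cv2.imwrite("pics/a6.png",np.vstack([a,b]));print(env.observe()["position"])
E
```

```text
[0.49435112 0.19776616 0.22960763]
```

View pics/a6.png

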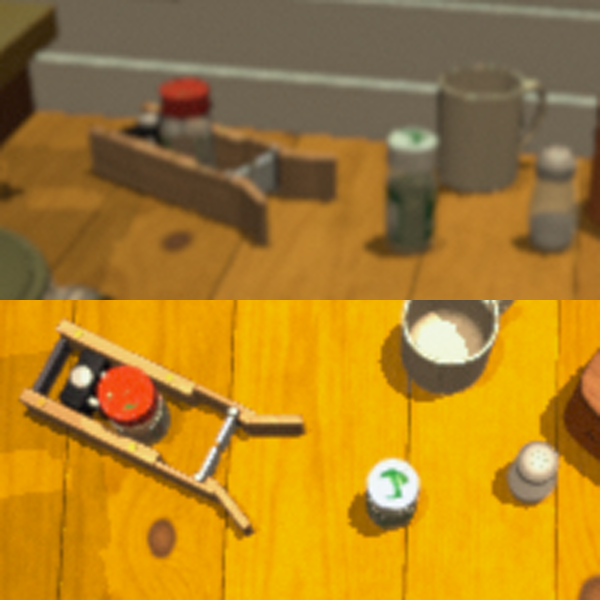

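The jar stands in the lane by the cushion, the gate is shut and the bystanders haven't moved. I'll measure the cap once to check it's still in contact. First contact was at about TCP (0.5013, 0.0300).

```bash
python3 - <<'E'
from rig import optics
from h import *
import cv2
def red(d,x0,y0,x1,y1):
    im=d["image"][y0:y1,x0:x1].astype(int);m=((im[...,0]>150)&(im[...,1]<75)).astype('uint8')
    n,l,st,c=cv2.connectedComponentsWithStats(m);i=1+st[1:,4].argmax();print(st[i]);return ray(d,*(c[i]+[x0,y0]),.097)[:2]
u=np.array([.405,.914])
a=red(pickle.load(open("pics/top.pkl","rb")),340,185,380,225)
b=red(optics.get_image("top"),215,115,265,155)
off=u@(np.array([.3483,-.267])-a);print(a,b,"along: jar",u@b+off,"contact",u@[.5013,.03],"released",u@[.502,.0314])
E
```

```text
[15 10 12 11 51]
[16 12 12 12 48]
[ 0.35276372 -0.26925854] [0.50805538 0.03111851] along: jar 0.23446124636074264 contact 0.2304465 released 0.2320096
```

```bash
python3 -c "
from rig import env
print(env.close_job())"
```

```text
the job is handed in; nothing more can be done
None
```

The red-capped jar went in through the gate, was pressed into the cushion at about 8.5 N and released; it stands upright by it with the gate shut and the green jar and salt shaker where they were. Cushion contact after release rests on a rough image measurement, which showed no gap. The job is handed in; no verdict came back.

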